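# Hold a bench cage's gate open past a sagging bolt

### The arm

A 6-joint arm with a two-finger parallel gripper is mounted at the origin on a cart in front of the work surface, level with it; the furniture and walls round the work are solid. World frame = base frame: x ahead of the robot, y to its left, z up, the work surface at z = 0. Lengths are in m, angles in rad, forces in N, time in s.
With the tool pointing down it reaches from about 0.35 to 0.95 m from the base axis. Payload 17.4 kg.
Tool frame: the origin (TCP) lies on the centre line of the jaws, within the pads' length; the fingertips stand 22 mm ahead of it and the grasp point (between the pads) lies 3 mm ahead of it (manip.tcp_to_tips is the distance from the TCP to the fingertips, in m); z points along the fingers, y is the line along which they close (so a half turn about z gives the same grasp; the last joint's range is limited). The gripper opens to 93 mm and grips with 3 to 60 N. Pads are 15 mm wide; open, the fingers measure 128 mm over their backs; the gripper's body (75 mm by 188 mm) begins 65 mm behind the grasp point.
Start: joints at [1.143, 0.116, 1.442, -0, 1.584, -0.038], TCP at [0.257, 0.624, 0.207] pointing down, gripper open.
Joint ranges: [-2.83, 2.83], [-0.83, 2.19], [0.07, 2.5], [-1.14, 4.28], [0.01, 3], [-2.97, 2.97]. Speed limits (rad/s): [1.89, 1.89, 2.22, 3.14, 3.14, 3.14].

### API

Orientations are given as a unit quaternion [x, y, z, w].
In Python, from cell import manip, cam, sensors gives the robot as it stands (manip), with the cameras (cam) and the readings (sensors).
- The arm moves only by the tool tcp_steps, called after "Emit:" as name(argument=value, ...), one argument or row to a line, values as JSON. Schema: {"type":"object","properties":{"ticks":{"type":"string"},"force":{"type":"number"},"only":{"type":"string"},"quiet":{"type":"boolean"},"lines":{"type":"string"}},"required":["ticks"],"additionalProperties":false}. ticks is a string of 1 to 10 rows, one to a line, with the numbers parted by spaces; each row has 5 numbers: the opening from 0.0 (shut) to 1.0 (fully open), then dx, dy, dz in m, then a turn about the tool's z in rad; each row shifts and turns the commanded pose from where the row before left it, along the tool's axes as they then stand; what a row does not reach is not made up. A row lasts 1/10 s, in which the tool goes at most 0.05 m and 0.15 rad, less where a joint would pass 70% of its speed; a pose out of reach is approached as far as the arm can. The fingers move at their own pace and stop on an object; force is the grip in N (left out, the last holds). Time passes only in rows, so rows that do not move let the fingers close. The tool returns the time, the measured TCP pose, the force, the opening and the grip force at its end. only (a regular expression) keeps the lines of the reply that match it, lines (a string "A,B") keeps lines A to B, and quiet returns only ok. Input that does not fit is refused with a message, and nothing moves.
- sensors.read_state(): the state, without advancing time (a new reading comes with each control period).
- cam.read_camera(name): name is "side" or "top"; returns the picture (400x640x3 uint8, red, green, blue); there is no depth.
- cam.camera_info(name): a dict with "K" (3x3 intrinsics, pixels), "R" (3x3) and "t" (3): a world point X has camera coordinates R X + t. Camera axes: x right, y down, z forward; pixel columns grow to the right and rows downward; lengths in m; the calibration is good to about 2 mm. A picture is of the moment at which its call begins. camera_info takes no time and is no camera call.
- manip.hand_in(): hands the job in; it is judged then, once.
The state is a dict: "time": time; "q": joint angles; "qd": joint speeds; "effort": joint torques, N m; "position": TCP position; "tcp_rot": TCP orientation; "wrist_force": force on the tool from outside, world axes, zero at the start; "moment": the same for the moment, N m; "grip_width": opening from 0.0 (shut) to 1.0 (fully open); "grasp_force": force on a finger pad.
Only numpy, scipy, OpenCV 4.12 (cv2) and the standard library are available. Lean on these libraries where they do the work, as an engineer would, in place of code of your own. Each camera call takes 0.05 s, during which the arm holds its last target. There are 200 camera calls.

### The job

The small bench cage must be opened so that I can take out the tube rack inside, but a brown bottle stands in the way of its gate: first stand the bottle upright on the worktop somewhere out of the gate's whole swing. The gate's barrel bolt hangs by one screw and its notch has sagged onto the bent-up lip of the keeper, so lift the bolt over the lip while you draw it back clear of the keeper, with the gate still shut. Then pull the self-closing gate open to about 40 degrees and finish like that, still holding it open with the gripper, the bolt still drawn back; leave everything else where it is.

Things in the scene. Friction and masses are not known exactly. Their poses are not given: they have to be found in the camera images.
- cage: Fixed bench cage, aluminium frame and clear panels, 190 deep (x) x 340 wide (y) x 160 high, turned up to 0.2 rad. Origin: centre of its underside; -x points out of its front (to the robot), +y to the hinge side (left), z up. The gate fills the front between two 25 mm posts, front face at x = -95. Tube rack and bottle inside and the marker on the roof are fixed to it.
- gate_hinge (a point): Point on the gate's upright hinge axis, 118 mm above the worktop, at (-95, +145) mm in the cage's frame. The gate reaches 288 mm from it to the right; its lower edge is 25 mm and its upper edge 140 mm above the worktop.
- gate (a joint): Opening angle of the gate, rad: 0 shut, grows as its free (right) end comes out towards the robot (clockwise from above), stop at 1.5. A spring shuts it: 0.5 N m when shut, 0.8 N m at 0.7 rad. While the bolt is in the keeper it opens no more than about 0.015.
- barrel (a joint): Lift of the sagging bolt, rad. Its barrel (base plate 26 x 148 mm on the gate's top rail) turns on one screw, 145 mm from the hinge axis along the gate, 118 mm above the worktop. 0 = hangs by its weight, nose end low; 0.09 = bolt level; stop at 0.17. Falls back when let go. The notch is off the keeper's lip above about 0.04; keep near 0.09.
- bolt (a joint): Draw of the bolt along its barrel, m: 0 = shot, grows towards the hinge, stop at 0.045; friction about 1.2 N, stays where left. Steel bar 12 x 14 mm, a 6 mm deep notch in its underside near the nose: when hanging, the notch sits over the keeper's lip and the bolt draws only about 4 mm. Nose out of the keeper from 0.030 on.
- bolt_grip (a point): Middle of the bolt's knob: steel cylinder 18 mm across, 25 mm long, pointing straight out of the gate's front, with a 23 mm end flange. 45 mm before the gate's face, 100 mm from the barrel's screw when shot, so level is 9 mm higher than hanging (118 mm above the worktop). Round it nothing stands over 21 mm off the gate. Pinch from above, closing along the gate; turn with the gate.
- keeper: Steel staple on the front of the cage's right post, round the bolt's nose. Axes and origin are the cage's; the staple is at (-106, -157.5) mm there, 22 mm wide, open from side to side, inside 102 to 141 mm above the worktop. Its lower flange is bent up into a 3 mm thick lip, top 102 mm above the worktop, that stands in the bolt's notch, 294 mm from the hinge axis.
- bottle: Loose brown bottle, black cap, 55 mm across, 112 mm high (cap 40 mm across above 98 mm), 0.13 to 0.27 kg, upright in front of the gate (another is fixed inside the cage). Origin: centre of its foot. Grasp the body, about 80 mm up. Clear of the gate's swing: over 325 mm from the hinge axis, or past the left post (over 180 mm to the cage's +y side).
- beaker: Bystander: loose clear beaker, 65 mm across, 77 mm high, left of the cage; origin at the foot.
- petri: Bystander: loose petri dish, 59 mm across, 15 mm high, on the worktop at the left front; origin at the underside.
- tape: Bystander: loose roll of tape, 58 mm across, 19 mm high, right of the cage; origin at the underside. (Farther right, beyond x = 0.6 and y = -0.5, stands a tall fridge: keep the arm clear of it.)

How it is judged:
On the way, in this order (a step that is already met when the one before it is completed fails the run):
1. the bottle stands upright on the worktop, let go, clear of the gate's swing (angle between bottle's own z axis and vertical below 0.1 rad and height (world z) of bottle between -0.006 and 0.006 m and (horizontal distance between bottle and gate_hinge above 0.325 m or y of bottle in the frame of cage above 0.18 m) and linear speed of bottle below 0.03 m/s and contact force between the fingers and bottle below 0.05 N), for 0.2 s.
2. the bolt is lifted over the keeper's lip and on its way back (value of joint barrel above 0.03 rad and value of joint bolt above 0.008 m and value of joint gate below 0.1 rad), for 0.04 s.
3. the bolt is drawn clear of the keeper with the gate still shut (value of joint bolt above 0.03 m and value of joint gate below 0.1 rad), for 0.1 s.
4. the gate is ajar, about 40 degrees (value of joint gate between 0.55 and 0.87 rad), for 0.2 s.
At the end, for the whole second after the job is handed in: For the last second the fingers hold the gate (over 1 N, by bolt or frame) at 0.55-0.87 rad, at rest, propped by nothing else, bolt drawn over 20 mm; the bottle stands on the worktop, upright within 0.1 rad, over 325 mm from the hinge axis or left of the left post. Beaker, dish, tape within 30 mm (all of step 4 and velocity of joint gate between -0.1 and 0.1 rad/s and value of joint bolt above 0.02 m and contact force between the fingers and gate above 1 N and contact force between gate and bottle below 0.05 N and angle between bottle's own z axis and vertical below 0.1 rad and height (world z) of bottle between -0.006 and 0.006 m and (horizontal distance between bottle and gate_hinge above 0.325 m or y of bottle in the frame of cage above 0.18 m) and linear speed of bottle below 0.03 m/s); the arm keeps its last pose, push and grip.
It fails at once if the bottle is tipped over (angle between bottle's own z axis and vertical above 0.6 rad).
It fails at once if the gate is opened against the bottle (contact force between gate and bottle above 1 N).
It fails at once if the beaker, the petri dish or the tape is moved by over 30 mm (distance of any of beaker, petri, tape from where it was at the start of the episode above 0.03 m).
It also fails if it takes over 64 s, if anything falls off the work surface, if the arm or the gripper's body presses on something with over 40 N, if the wrist force passes 120 N, or if a joint passes its speed limit or range.

## Working session

There is one attempt and no reset: what is moved stays moved. The work goes in short steps, Python scripts to look and compute and a tool call to move; the robot and the scene stay as the last step left them, time stands still between calls to the robot, and variables do not carry over. Pictures are saved under pics/ and viewed, at most 10 in all, crops included, and the job is handed in when it is done.

```bash
ls; mkdir -p pics
```

Run:
```python
from cell import manip, cam, sensors
import cv2
for n in("side","top"):
    im=cam.read_camera(n); cv2.imwrite(f"pics/{n}0.png",im[:,:,::-1])
    c=cam.camera_info(n); print(n,c)
s=sensors.read_state(); print(s)
```

```text
cell.py
pics
side {'K': array([[445.73818494,   0.        , 318.97921181],
       [  0.        , 445.73818494, 195.86778069],
       [  0.        ,   0.        ,   1.        ]]), 'R': array([[ 0.85908812, -0.5118255 ,  0.00150218],
       [-0.31582616, -0.53241243, -0.78536032],
       [ 0.40276722,  0.6742193 , -0.61903708]]), 't': array([-0.44559994,  0.34879273,  1.00577842])}
top {'K': array([[488.72233466,   0.        , 319.19099399],
       [  0.        , 488.72233466, 201.758441  ],
       [  0.        ,   0.        ,   1.        ]]), 'R': array([[-5.99422761e-02, -9.98201709e-01, -5.21463545e-04],
       [-9.76541423e-01,  5.87497912e-02, -2.07160110e-01],
       [ 2.06818212e-01, -1.19084177e-02, -9.78306913e-01]]), 't': array([0.18165575, 0.61750816, 1.19245087])}
{'time': 0.1, 'q': array([ 1.14317728e+00,  1.16443233e-01,  1.44214512e+00, -6.94049769e-06,
        1.58399682e+00, -3.77810519e-02]), 'qd': array([-0.00196517, -0.00124407, -0.00189553,  0.0012163 ,  0.00123622,
        0.00121751]), 'effort': array([ 3.24616594e-03, -7.22889018e+01, -6.23866868e+01,  7.81690213e-02,
        2.28168885e-02, -1.21425824e-04]), 'position': array([0.25645236, 0.62419757, 0.20680861]), 'tcp_rot': array([ 1.93687088e-01,  9.81063232e-01, -4.83685739e-04, -1.11064170e-04]), 'wrist_force': array([ 0.77254644,  0.26474733, -0.61207139]), 'moment': array([-0.01321462,  0.00810882,  0.0134712 ]), 'grasp_force': 0.0, 'grip_width': 1.0073974728854247}
```

View pics/side0.png

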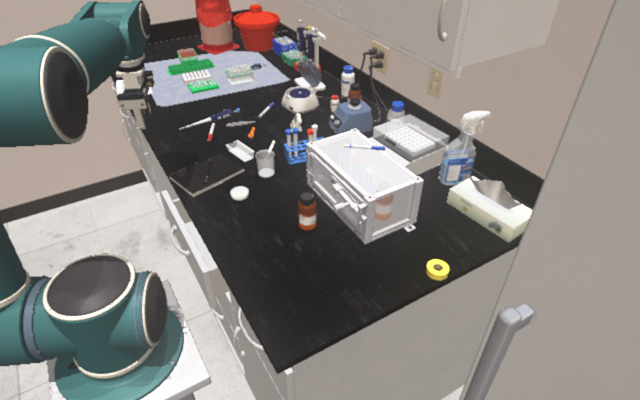

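View pics/top0.png

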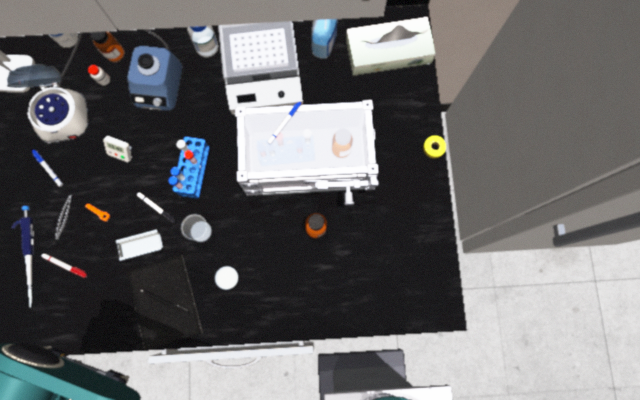

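The side view shows the loose bottle at about (308,212), the cage at about (365,185) and the tape at (437,269). In the top view the bottle is at (316,225), the knob at (348,197), the cage roof spans about (240..375, 102..185), the dish is at (227,278) and the beaker at (196,228). I'll zoom in on the cage next.

Run:
```python
import cv2
a=cv2.imread("pics/top0.png")[90:250,225:390]; b=cv2.imread("pics/side0.png")[120:250,290:430]
cv2.imwrite("pics/topz.png",cv2.resize(a,None,fx=3.6,fy=3.6,interpolation=cv2.INTER_CUBIC))
cv2.imwrite("pics/sidez.png",cv2.resize(b,None,fx=4.5,fy=4.5,interpolation=cv2.INTER_CUBIC))
```

```text
(no output)
```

View pics/topz.png

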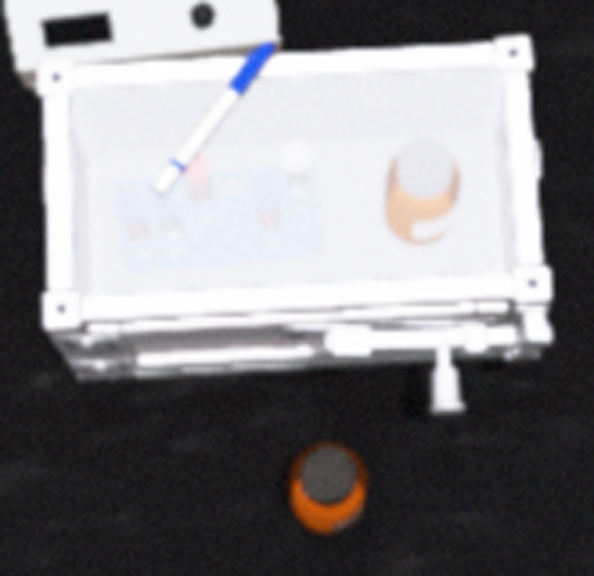

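View pics/sidez.png

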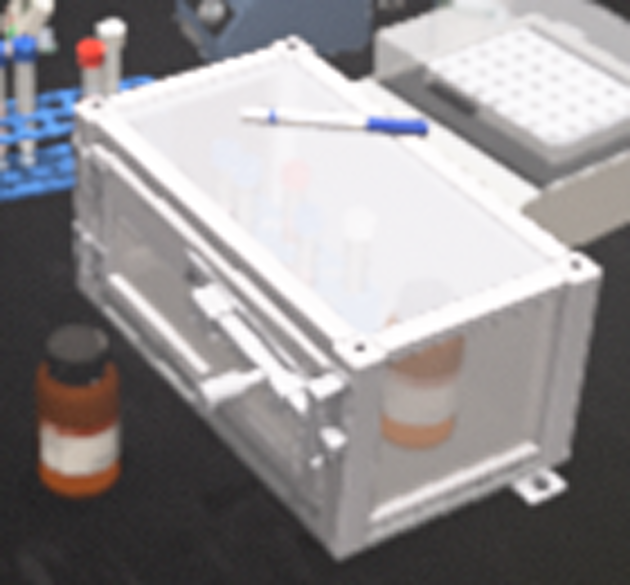

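The top crop shows the four roof screws, the knob flange at crop pixel (448,403) and the bottle cap centre at (330,472). The side crop shows the same screws, the flange at (212,391) and the cap top at (79,342). Next I'll triangulate these.

Create h.py:
```python
from cell import manip, cam, sensors
import cv2, numpy as np
C={n:cam.camera_info(n) for n in("side","top")}
def tz(p): return (np.array(p)+.5)/3.6-.5+[225,90]
def sz(p): return (np.array(p)+.5)/4.5-.5+[290,120]
def tri(t,s):
    P=[C[n]["K"]@np.c_[C[n]["R"],C[n]["t"]] for n in("top","side")]
    X=cv2.triangulatePoints(P[0],P[1],np.float64(t),np.float64(s)).ravel(); X=X[:3]/X[3]
    e=[np.linalg.norm((p@np.r_[X,1])[:2]/(p@np.r_[X,1])[2]-u) for p,u in zip(P,(t,s))]
    return X,np.round(e,1)
def ray(n,p,z):
    c=C[n]; d=c["R"].T@np.linalg.inv(c["K"])@np.r_[p,1]; o=-c["R"].T@c["t"]
    return o+d*(z-o[2])/d[2]
```

Run:
```python
from h import *
np.set_printoptions(precision=4,suppress=True)
S={}
for k,t,s in [("BL",(56,78),(292,46)),("BR",(513,53),(576,265)),("FR",(533,284),(361,347)),("FL",(61,309),(97,105)),
 ("flange",(448,403),(212,391)),("knobroot",(445,350),(265,374)),("cap",(330,472),(79,342))]:
    S[k],e=tri(tz(t),sz(s)); print(k,S[k],e)
print("foot side z0",ray("side",sz((79,478)),0))
m=np.mean([S[k] for k in("BL","BR","FR","FL")],0)
y=S["BL"]-S["BR"]+S["FL"]-S["FR"]; x=S["BL"]-S["FL"]+S["BR"]-S["FR"]
a=np.arctan2(-y[0],y[1]);b=np.arctan2(x[1],x[0]); print("centre",m,"yaw",a,b,np.linalg.norm(x)/2,np.linalg.norm(y)/2)
w=(2*a+b)/3 # y longer
R=np.array([[np.cos(w),-np.sin(w)],[np.sin(w),np.cos(w)]])
f=lambda p:m[:2]+R@np.array(p)
H=f((-.095,.145)); print("yaw",w,"hinge",H,"knob pred",f((-.14,.145-.245)),"keeper",f((-.106,-.1575)))
print("bottle dist hinge",np.linalg.norm(S["cap"][:2]-H), "bottle cage",R.T@(S["cap"][:2]-m[:2]),"flange cage",R.T@(S["flange"][:2]-m[:2]))
for n,p in (("dish",(227,278)),("tape",(434,147))): print(n,ray("top",p,.015))
print("beaker",ray("top",(200,232),.077))
```

```text
BL [0.8482 0.3264 0.1586] [0.3 0.3]
BR [0.8481 0.0114 0.1573] [0.3 0.3]
FR [0.6822 0.0114 0.1588] [0.3 0.4]
FL [0.6837 0.3274 0.1591] [0.3 0.3]
flange [0.6151 0.0703 0.111 ] [0.7 0.7]
knobroot [0.6534 0.0693 0.1091] [0.8 0.9]
cap [0.5708 0.1546 0.1105] [0.2 0.2]
foot side z0 [0.567  0.1502 0.    ]
centre [0.7655 0.1692 0.1584] yaw -0.0026695897012190446 -0.003113891538068688 0.16518518147769595 0.31552087094741577
yaw -0.0028176903135022587 hinge [0.671  0.3144] knob pred [0.6253 0.0696] keeper [0.6591 0.012 ]
bottle dist hinge 0.18858529579409314 bottle cage [-0.1947 -0.0151] flange cage [-0.1501 -0.0993]
dish [0.4506 0.3942 0.015 ]
tape [ 0.7721 -0.1796  0.015 ]
beaker [0.5651 0.4482 0.077 ]
```

The measurements agree with the text: the roof is 158 mm high, the knob is at about (0.625, 0.070, 0.110), the bottle at (0.570, 0.154) with its top at 0.1105, the hinge at (0.671, 0.314), and the yaw is about 0. I'll square up the tool first, then go to the bottle.

Emit:
tcp_steps(
  ticks="1 0 0 0 -0.13\n1 0 0 0 -0.13\n1 0 0 0 -0.131\n1 -0.02 -0.03 0 0\n1 -0.026 -0.039 0 0\n1 -0.026 -0.039 0 0\n1 -0.026 -0.039 0 0\n1 -0.026 -0.039 0 0\n1 -0.026 -0.039 0 0\n1 -0.026 -0.039 0 0",
  force=20,
)

```text
time: 1.1
position: [0.4334, 0.3588, 0.2073]
tcp_rot: [-0.001, 1.0, -0.0, -0.0]
wrist_force: [0.4, 0.8, 0.8]
grip_width: 1.001
grasp_force: 0.0
```

Emit:
tcp_steps(
  ticks="1 -0.026 -0.039 0 0\n1 -0.026 -0.039 0 0\n1 -0.026 -0.039 0 0\n1 -0.026 -0.039 0 0\n1 -0.02 -0.03 0 0\n1 0 0 0 0\n1 0 0 0 0",
)

```text
time: 1.8
position: [0.5571, 0.1742, 0.207]
tcp_rot: [0.0, 1.0, -0.0, -0.0]
wrist_force: [0.6, 1.3, -0.3]
grip_width: 0.997
grasp_force: 0.0
```

Emit:
tcp_steps(
  ticks="1 -0.013 -0.02 0 0\n1 0 0 0.03 0\n1 0 0 0.04 0\n1 0 0 0.034 0\n1 0 0 0.02 0\n1 0 0 0 0\n1 0 0 0 0",
)

```text
time: 2.5
position: [0.5699, 0.1556, 0.0843]
tcp_rot: [-0.001, 1.0, 0.0, 0.0]
wrist_force: [1.2, -0.4, -0.0]
grip_width: 1.003
grasp_force: 0.0
```

Emit:
tcp_steps(
  ticks="0.4 0 0 0 0\n0.4 0 0 0 0\n0.4 0 0 0 0\n0.4 0 0 0 0\n0.4 0 0 0 0\n0.4 0 0 0 0\n0.4 0 0 0 0",
  force=20,
)

```text
time: 3.2
position: [0.5701, 0.1547, 0.0834]
tcp_rot: [-0.001, 1.0, -0.0, -0.0]
wrist_force: [-0.6, -1.1, 0.9]
grip_width: 0.445
grasp_force: 0.4
```

The width of 0.445 is 41 mm, less than the 55 mm body, so I'll look before going on.

Run:
```python
from h import *
s=sensors.read_state();print(s["grip_width"],s["grasp_force"])
a=cam.read_camera("top")[170:260,270:370];b=cam.read_camera("side")[150:250,260:360]
z=lambda i:cv2.resize(i,(400,400),interpolation=cv2.INTER_CUBIC)
cv2.imwrite("pics/g1.png",np.hstack([z(a),z(b)])[:,:,::-1])
print(sensors.read_state()["grip_width"])
```

```text
0.44545643888229974 0.43339506606571376
0.412174046694292
```

View pics/g1.png

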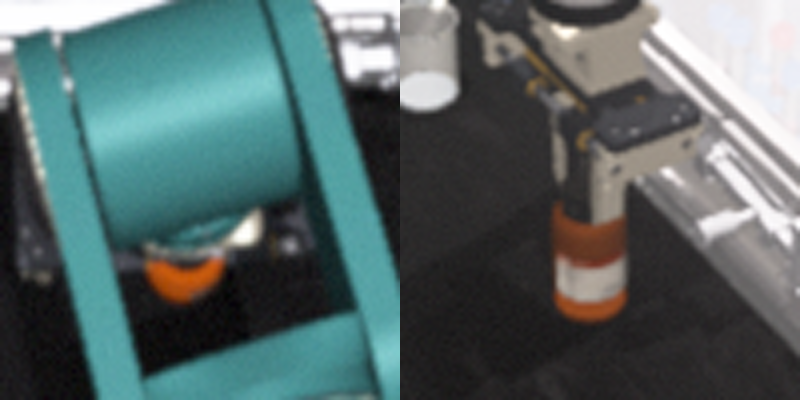

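Emit:
tcp_steps(
  ticks="0 0 0 0 0\n0 0 0 0 0\n0 0 0 0 0\n0 0 0 0 0",
  force=20,
)

```text
time: 3.7
position: [0.5701, 0.1547, 0.0834]
tcp_rot: [-0.001, 1.0, -0.0, -0.0]
wrist_force: [0.3, -1.0, -0.4]
grip_width: 0.412
grasp_force: 20.0
```

Run:
```python
from h import *
print(manip.tcp_to_tips)
c=C["side"]
for p in [(.5625,.127,.061),(.5625,.127,.09),(.57,.154,.098),(.57,.154,.0)]:
    u=c["K"]@(c["R"]@np.array(p)+c["t"]);u=u[:2]/u[2];print(p,u,(u-[260,150])*4)
```

```text
0.022
(0.5625, 0.127, 0.061) [309.48330994 215.23248646] [197.93323975 260.92994582]
(0.5625, 0.127, 0.09) [309.36363979 207.46518976] [197.45455914 229.86075905]
(0.57, 0.154, 0.098) [306.91862749 199.28963961] [187.67450995 197.15855844]
(0.57, 0.154, 0.0) [307.41597773 224.75197388] [189.6639109  299.00789551]
```

The tips appear at z≈0.095 in the side view, while nominal is 0.061, and the width matches the 40 mm cap. So the fingers are holding the cap. I'll open, go down 25 mm and regrip.

Emit:
tcp_steps(
  ticks="1 0 0 0 0\n1 0 0 0 0\n1 0 0 0 0\n1 0 0 0 0\n1 0 0 0 0\n1 0 0 0 0",
)

```text
time: 4.3
position: [0.5701, 0.1548, 0.0834]
tcp_rot: [-0.001, 1.0, -0.0, 0.0]
wrist_force: [-0.1, 0.4, 0.1]
grip_width: 0.881
grasp_force: 0.0
```

Emit:
tcp_steps(
  ticks="1 0 0 0.012 0\n1 0 0 0.013 0\n1 0 0 0 0\n0.4 0 0 0 0\n0.4 0 0 0 0\n0.4 0 0 0 0\n0.4 0 0 0 0\n0.4 0 0 0 0\n0.4 0 0 0 0\n0.4 0 0 0 0",
  force=20,
)

```text
time: 5.3
position: [0.5702, 0.1547, 0.0586]
tcp_rot: [-0.001, 1.0, -0.0, 0.0]
wrist_force: [0.3, -1.5, 1.0]
grip_width: 0.57
grasp_force: 20.0
```

```bash
python3 - <<'E'
from h import *
a=cam.read_camera("top")[170:260,270:370];b=cam.read_camera("side")[130:250,250:370]
z=lambda i:cv2.resize(i,(400,400),interpolation=cv2.INTER_CUBIC)
cv2.imwrite("pics/g2.png",np.hstack([z(a),z(b)])[:,:,::-1])
E
```

```text
(no output)
```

View pics/g2.png

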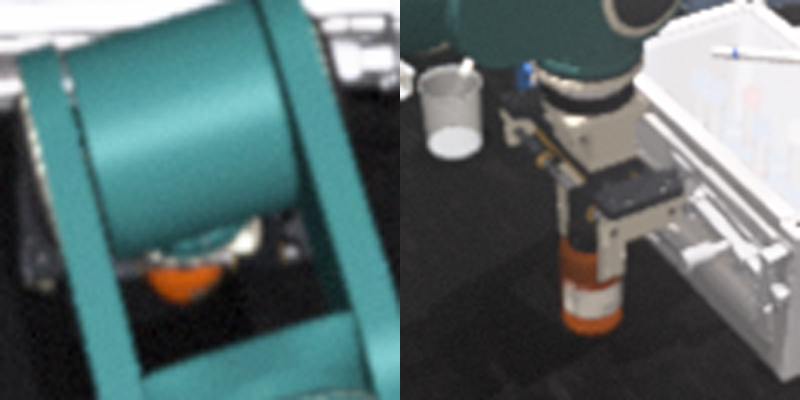

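The body is now held at 53 mm. The real tips sit about 30 mm above the nominal position, so I'll use that z correction from here on. I'm lifting the bottle and carrying it to about (0.50, -0.06).

Emit:
tcp_steps(
  ticks="0.4 0 0 -0.015 0\n0.4 0 0 -0.02 0\n0.4 0.02 0 0 0\n0.4 0.03 0 0 0\n0.4 0.02 -0.02 0 0\n0.4 0 -0.03 0 0\n0.4 0 -0.03 0 0\n0.4 0 -0.03 0 0\n0.4 0 -0.03 0 0\n0.4 0 -0.03 0 0",
  force=25,
)

```text
time: 6.4
position: [0.5002, -0.0164, 0.0945]
tcp_rot: [-0.001, 1.0, 0.0, 0.0]
wrist_force: [0.4, 0.5, -3.1]
grip_width: 0.569
grasp_force: 25.0
```

Emit:
tcp_steps(
  ticks="0.4 0 -0.03 0 0\n0.4 0 -0.015 0 0\n0.4 0 0 0 0\n0.4 0 0 0 0\n0.4 0 0 0.015 0\n0.4 0 0 0.01 0\n0.4 0 0 0 0\n0.4 0 0 0 0",
)

```text
time: 7.2
position: [0.5001, -0.0599, 0.068]
tcp_rot: [-0.001, 1.0, 0.0, -0.0]
wrist_force: [-0.1, 0.2, -1.8]
grip_width: 0.572
grasp_force: 25.0
```

Emit:
tcp_steps(
  ticks="0.4 0 0 0.005 0\n0.4 0 0 0.002 0\n0.4 0 0 0.002 0\n0.4 0 0 0 0\n0.4 0 0 0 0",
)

```text
time: 7.7
position: [0.5004, -0.0604, 0.0595]
tcp_rot: [-0.001, 1.0, -0.0, 0.0]
wrist_force: [-0.7, -0.9, -1.3]
grip_width: 0.568
grasp_force: 25.0
```

Emit:
tcp_steps(
  ticks="1 0 0 0 0\n1 0 0 0 0\n1 0 0 0 0\n1 0 0 0 0\n1 0 0 0 0\n1 0 0 0 0\n1 0 0 0 0\n1 0 0 0 0",
)

```text
time: 8.5
position: [0.5003, -0.0603, 0.0595]
tcp_rot: [-0.001, 1.0, 0.0, 0.0]
wrist_force: [0.1, 0.4, 0.2]
grip_width: 0.996
grasp_force: 0.0
```

Emit:
tcp_steps(
  ticks="1 0 0 -0.03 0\n1 0 0 -0.04 0\n1 0 0 -0.04 0\n1 0 0 -0.02 0\n0.6 0 0 0 0",
)

```text
time: 9.0
position: [0.5014, -0.0605, 0.1927]
tcp_rot: [-0.001, 1.0, -0.0, 0.002]
wrist_force: [-0.5, 0.6, 0.1]
grip_width: 0.952
grasp_force: 0.0
```

Emit:
tcp_steps(
  ticks="0.6 -0.025 0.026 0 0\n0.6 -0.025 0.026 0 0\n0.6 -0.025 0.026 0 0\n0.6 -0.025 0.026 0 0\n0.6 -0.025 0.026 0 0\n0.6 0 0 0.025 0\n0.6 0 0 0.025 0\n0.6 0 0 0 0",
)

```text
time: 9.8
position: [0.6233, 0.0699, 0.1344]
tcp_rot: [-0.001, 1.0, -0.0, -0.003]
wrist_force: [-0.0, 0.1, -1.1]
grip_width: 0.604
grasp_force: 0.0
```

Run:
```python
from h import *
a=cam.read_camera("top")[150:280,270:400];b=cam.read_camera("side")[120:250,270:400]
z=lambda i:cv2.resize(i,(400,400),interpolation=cv2.INTER_CUBIC)
cv2.imwrite("pics/g3.png",np.hstack([z(a),z(b)])[:,:,::-1])
print(sensors.read_state()["position"])
```

```text
[0.62481538 0.06970186 0.13900226]
```

View pics/g3.png

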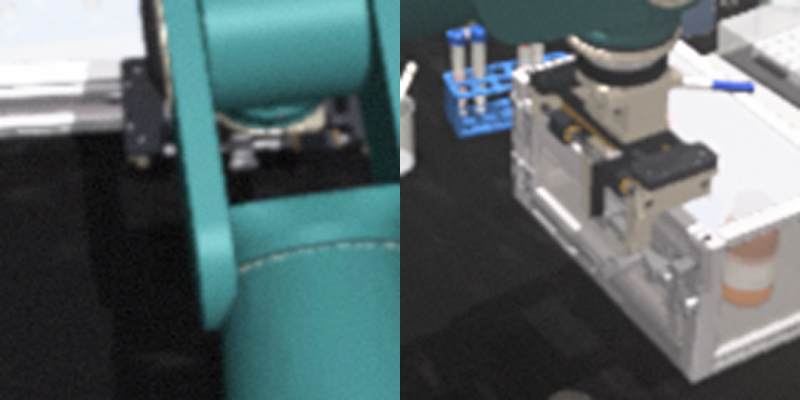

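Run:
```python
from h import *
c=C["side"]; o=-c["R"].T@c["t"]
for p in [(347,201),(333.4,190.5)]:
    d=c["R"].T@np.linalg.inv(c["K"])@np.r_[p,1]
    for x in(.60,.615,.625,.635): print(p,x,np.round(o+d*(x-o[0])/d[0],3))
for p in [(.625,.07,.109),(.615,.07,.111),(.6255,.036,.117),(.6255,.104,.117),(.6255,.036,.147),(.6255,.104,.147)]:
    u=c["K"]@(c["R"]@np.array(p)+c["t"]);u=u[:2]/u[2];print(p,u,(u-[270,120])/.325+[400,0])
```

```text
(347, 201) 0.6 [ 0.6   -0.002  0.187]
(347, 201) 0.615 [0.615 0.019 0.167]
(347, 201) 0.625 [0.625 0.033 0.153]
(347, 201) 0.635 [0.635 0.047 0.139]
(333.4, 190.5) 0.6 [0.6   0.062 0.179]
(333.4, 190.5) 0.615 [0.615 0.085 0.158]
(333.4, 190.5) 0.625 [0.625 0.101 0.143]
(333.4, 190.5) 0.635 [0.635 0.116 0.129]
(0.625, 0.07, 0.109) [339.03412394 206.14569117] [612.41268904 265.06366515]
(0.615, 0.07, 0.111) [336.01265163 206.76401235] [603.11585116 266.96619186]
(0.6255, 0.036, 0.117) [346.06861307 210.67817956] [634.05727099 279.00978325]
(0.6255, 0.104, 0.117) [332.72188188 197.28282664] [592.99040578 237.79331274]
(0.6255, 0.036, 0.147) [346.50788701 202.09123162] [635.40888312 252.58840499]
(0.6255, 0.104, 0.147) [332.94447037 188.81304799] [593.67529343 211.73245535]
```

With x = 0.625 the tips' midpoint is at y ≈ 0.067 and z ≈ 0.148 against 0.117 nominal. So the z offset is confirmed at +31 mm, and x and y are fine. I'm going down to the knob and pinching it.

Emit:
tcp_steps(
  ticks="0.6 0 0 0.02 0\n0.6 0 0 0.02 0\n0.6 0 0 0.012 0\n0.6 0 0 0 0\n0.6 0 0 0 0",
)

```text
time: 10.4
position: [0.6256, 0.0698, 0.0887]
tcp_rot: [-0.001, 1.0, 0.0, 0.001]
wrist_force: [0.6, -0.6, 0.5]
grip_width: 0.598
grasp_force: 0.0
```

Emit:
tcp_steps(
  ticks="0.1 0 0 0 0\n0.1 0 0 0 0\n0.1 0 0 0 0\n0.1 0 0 0 0\n0 0 0 0 0\n0 0 0 0 0\n0 0 0 0 0\n0 0 0 0 0",
  force=30,
)

```text
time: 11.2
position: [0.6252, 0.0699, 0.0875]
tcp_rot: [-0.001, 1.0, 0.0, -0.0]
wrist_force: [-0.4, 0.3, 0.8]
grip_width: 0.186
grasp_force: 30.0
```

The width of 17.3 mm matches the knob's cylinder. Now I'll lift it 9 mm.

Emit:
tcp_steps(
  ticks="0 0 0 -0.003 0\n0 0 0 -0.003 0\n0 0 0 -0.003 0\n0 0 0 0 0\n0 0 0 0 0",
  force=40,
)

```text
time: 11.7
position: [0.6251, 0.0697, 0.0963]
tcp_rot: [-0.001, 1.0, -0.0, -0.0]
wrist_force: [0.7, -0.9, -5.2]
grip_width: 0.179
grasp_force: 40.0
```

Emit:
tcp_steps(
  ticks="0 0 0.004 0 0\n0 0 0.004 0 0\n0 0 0 0 0",
)

```text
time: 12.0
position: [0.6251, 0.0785, 0.0963]
tcp_rot: [-0.001, 1.0, 0.0, -0.0]
wrist_force: [1.8, 0.5, -7.1]
grip_width: 0.184
grasp_force: 40.0
```

Emit:
tcp_steps(
  ticks="0 0 0.006 0 0\n0 0 0.008 0 0\n0 0 0.008 0 0\n0 0 0.006 0 0\n0 0 0 0 0\n0 0 0 0 0",
)

```text
time: 12.6
position: [0.6251, 0.1062, 0.0963]
tcp_rot: [-0.001, 1.0, 0.0, -0.0]
wrist_force: [2.0, 1.6, -8.0]
grip_width: 0.182
grasp_force: 40.0
```

Run:
```python
from h import *
b=cam.read_camera("side")[120:250,270:400]
cv2.imwrite("pics/g4.png",cv2.resize(b,(585,585),interpolation=cv2.INTER_CUBIC)[:,:,::-1])
```

```text
(no output)
```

View pics/g4.png

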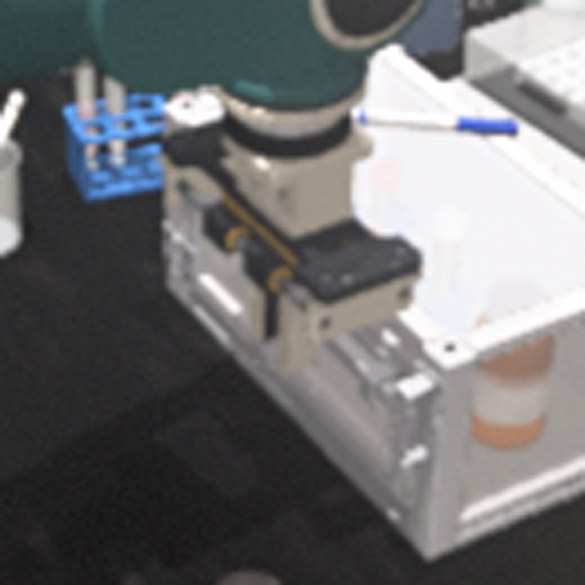

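The bolt has been drawn 36 mm and the knob is still pinched. Next I'll swing the gate around the hinge. Each 0.05 rad row is dx 0.0103 and dy 0.0026.

Emit:
tcp_steps(
  ticks="0 0.005 0.0012 0 0.025\n0 0.0103 0.0026 0 0.05\n0 0.0103 0.0026 0 0.05\n0 0.0103 0.0026 0 0.05\n0 0.0103 0.0026 0 0.05\n0 0 0 0 0",
)

```text
time: 13.25
position: [0.5793, 0.1214, 0.0966]
tcp_rot: [0.113, 0.994, -0.0, 0.0]
wrist_force: [2.9, -1.6, -9.7]
grip_width: 0.18
grasp_force: 40.0
```

Emit:
tcp_steps(
  ticks="0 0.0103 0.0026 0 0.05\n0 0.0103 0.0026 0 0.05\n0 0.0103 0.0026 0 0.05\n0 0.0103 0.0026 0 0.05\n0 0.0103 0.0026 0 0.05\n0 0.0103 0.0026 0 0.05\n0 0.0103 0.0026 0 0.05\n0 0.0103 0.0026 0 0.05\n0 0.0103 0.0026 0 0.05\n0 0.005 0.0012 0 0.025",
)

```text
time: 14.25
position: [0.5026, 0.1843, 0.0965]
tcp_rot: [0.343, 0.939, -0.0, 0.0]
wrist_force: [1.4, -2.8, -9.2]
grip_width: 0.177
grasp_force: 40.0
```

Emit:
tcp_steps(
  ticks="0 0 0 0 0\n0 0 0 0 0\n0 0 0 0 0\n0 0 0 0 0\n0 0 0 0 0",
)

```text
time: 14.75
position: [0.5029, 0.1842, 0.0964]
tcp_rot: [0.342, 0.94, -0.0, -0.0]
wrist_force: [1.4, -3.4, -8.8]
grip_width: 0.18
grasp_force: 40.0
```

Run:
```python
from h import *
s=sensors.read_state(); r=s["position"][:2]-[.671,.3144]
print(np.linalg.norm(r), np.arctan2(-r[0],-r[1])-np.arctan2(.046,.208))
a=cam.read_camera("top")[80:360,150:450];b=cam.read_camera("side")[90:370,240:540]
z=lambda i:cv2.resize(i,(400,373),interpolation=cv2.INTER_CUBIC)
cv2.imwrite("pics/g5.png",np.hstack([z(a),z(b)])[:,:,::-1])
```

```text
0.21261946797359843 0.6938486161888702
```

View pics/g5.png

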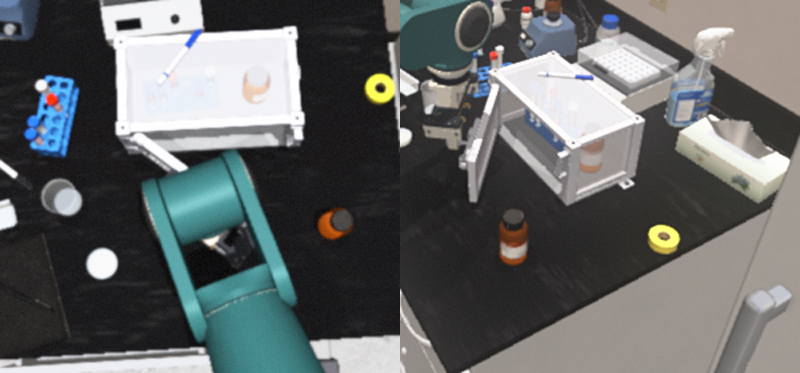

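The gate stands open at about 0.69 rad, held by the gripper. The bottle is upright at about (335,223) in the top half of the picture, and the beaker, dish and tape haven't moved. I'm handing in.

```bash
python3 -c "
from cell import manip, cam, sensors
print(manip.hand_in())"
```

```text
the job is handed in; nothing more can be done
None
```

I moved the bottle upright out of the gate's swing and drew the bolt back about 36 mm. The gripper is holding the gate open at about 0.69 rad (40 degrees). The job is handed in; no verdict came back.

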